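# Shut and bolt the box of green stones

## Task

Two stone boxes stand with their drawers open. Push the drawer with the green stones fully home with your fingertips, and only then push the red tab on that box's lid sideways, against its side, as far as it goes, so that the bolt's steel finger stands in front of the drawer. Only push, never pinch or grasp, do not touch the green stones, and leave the box with the white stones open and everything else on the bench where it is.

Things in the scene. Friction and masses are not known exactly. Their poses are not given: they have to be found in the camera images.
- green_box: Stone box whose drawer holds two dark green stones: low dark wooden box fixed to the bench, 120 (x) by 130 (y) mm, lid top 58 mm up; origin at the centre of its underside. Its -x side is the front, where its drawer slides out; its +y is its left for one who faces the front. The green and white boxes are alike but for the stones; either may be the left one on the bench.
- green_drawer (a joint): Drawer of the green box: 0 = fully home, up to 0.060 m = pulled out along the box's -x. Starts 0.030 to 0.055. About 1.5 N of friction; stays where it is left. Behind its panel the tray is filled with grey felt, level with the panel's top; the stones stand up to 14 mm above the felt, centres about 27 mm behind the panel's face.
- green_front (a point): Centre of the outer face of the green drawer's plain front panel (92 mm wide, from 6 to 38 mm above the bench), 22 mm up; moves with the drawer; when home, 68 mm in front of the box's centre, 8 mm proud of the carcass; axes as the box.
- green_bolt (a joint): Steel slide bolt on the green box's lid: 0 = unlocked, 0.025 m = locked, end of travel, toward the box's -y (right). Starts 0 to 0.003. About 1.5 N of friction; stays where it is left. Its 14 mm wide finger hangs 74 to 78 mm in front of the box's centre, 18 to 62 mm up: unlocked at box y +50 to +64 mm, beside the drawer; locked in front of its panel.
- green_tab (a point): Centre of the left (+y) face of the red tab on the green box's bolt, 72 mm up. Tab 24 (x) by 16 (y) mm, from 62 to 82 mm up. This point lies 30 mm in front of the box's centre, at box y +58 mm unlocked, +33 mm locked; axes as the box.
- white_box: Stone box whose drawer holds two rough white plaster stones: low dark wooden box fixed to the bench, 120 (x) by 130 (y) mm, lid top 58 mm up; origin at the centre of its underside. Its -x side is the front, where its drawer slides out; its +y is its left for one who faces the front. The green and white boxes are alike but for the stones; either may be the left one on the bench.
- white_drawer (a joint): Drawer of the white box: 0 = fully home, up to 0.060 m = pulled out along the box's -x. Starts 0.030 to 0.055. About 1.5 N of friction; stays where it is left. Behind its panel the tray is filled with grey felt, level with the panel's top; the stones stand up to 14 mm above the felt, centres about 27 mm behind the panel's face.
- white_front (a point): Centre of the outer face of the white drawer's plain front panel (92 mm wide, from 6 to 38 mm above the bench), 22 mm up; moves with the drawer; when home, 68 mm in front of the box's centre, 8 mm proud of the carcass; axes as the box.
- white_bolt (a joint): Steel slide bolt on the white box's lid: 0 = unlocked, 0.025 m = locked, end of travel, toward the box's -y (right). Starts 0 to 0.003. About 1.5 N of friction; stays where it is left. Its 14 mm wide finger hangs 74 to 78 mm in front of the box's centre, 18 to 62 mm up: unlocked at box y +50 to +64 mm, beside the drawer; locked in front of its panel.
- white_tab (a point): Centre of the left (+y) face of the red tab on the white box's bolt, 72 mm up. Tab 24 (x) by 16 (y) mm, from 62 to 82 mm up. This point lies 30 mm in front of the box's centre, at box y +58 mm unlocked, +33 mm locked; axes as the box.
- green_tab_left: The left half (+y) of the green box's red tab; origin coincides with the green box's origin but moves with the bolt. Both halves pressed at once counts as pinched.
- green_tab_right: The right half (-y) of the green box's red tab; origin coincides with the green box's origin but moves with the bolt. Both halves pressed at once counts as pinched.
- green_stone_0: Dark green stone about 20 mm across, fixed in the felt of the green box's drawer, right one; origin under it, at felt height.
- green_stone_1: Dark green stone about 20 mm across, fixed in the felt of the green box's drawer, left one; origin under it, at felt height.
- ring_clamp: Bystander: loose wooden ring clamp, 150x30x31 mm, lying between the two boxes; origin at the centre of its underside.
- pigment_jar: Bystander: loose brown jar with white cap, 35 mm across, 46 mm tall, between the two boxes; origin at the centre of its underside.
- wax_block: Bystander: loose pale blue wax block 62x77x20 mm, behind; origin at the centre of its underside.

How it is judged:
By the outcome, as a careful person would: the job done as asked, in the order asked, and still so for the second after the job is handed in, with the robot touching nothing.
It also fails if it takes over 40 s, if anything falls off the work surface, if the arm or the gripper's body presses on something with over 40 N, if the wrist force passes 120 N, or if a joint passes its speed limit or range.

## Robot

A 6-joint arm with a two-finger parallel gripper is mounted at the origin on a cart in front of the work surface, level with it; the furniture and walls round the work are solid. World frame = base frame: x ahead of the robot, y to its left, z up, the work surface at z = 0. Lengths are in m, angles in degrees, forces in N, time in s.
With the tool pointing down it reaches from about 0.375 to 0.925 m from the base axis. Payload 5.7 kg.
Tool frame: the origin (TCP) lies at the very end of the fingers, on their centre line; the grasp point (between the pads) lies arm.tcp_to_grasp behind it (arm.tcp_to_grasp is the distance from the TCP to the grasp point, in m); z points along the fingers, y is the direction in which the jaws open and shut (so a half turn about z gives the same grasp; the last joint's range is limited). The gripper opens to 85 mm and grips with 20 to 120 N. Pads are 22 mm wide; open, the fingers measure 114 mm over their backs; the gripper's body (76 mm by 85 mm) begins 54 mm behind the grasp point. The pads swing forward as they close: fully open they stand 13 mm farther back than shut.
Start: joints at [-79.876, 20.558, 86.54, -0, 72.909, -6.595], TCP at [0.173, -0.575, 0.231] pointing down, gripper open.
Joint ranges: [-170.27, 170.27], [-57.76, 135], [12.27, 136.19], [-55.21, 235.2], [11.17, 155.16], [-170.74, 170.74]. Speed limits (degrees/s): [136.94, 136.94, 180, 180, 180, 180].

## Interface

Orientations are given as a 3x3 rotation matrix whose columns are the frame's x, y, z axes.
In Python, from station import arm gives the robot as it stands.
- The arm moves only by the tool jog_arm, never from a script. Its argument "series" is a list of rows, each an object of numbers: "dx", "dy", "dz": the shift along the tool's x, y, z in mm; "ax", "ay", "az": the turn, a rotation vector about the tool's x, y, z in rad. A call has 1 to 10 rows; each row shifts and turns the commanded pose from where the row before left it, along the tool's axes as they then stand; what a row does not reach is not made up. A row lasts 1/12 s, in which the tool goes at most 41.7 mm and 7.16 degrees, less where a joint would pass 70% of its speed; a pose out of reach is approached as far as the arm can. A call with a gripper value outside its range is refused whole. "gripper" is the opening, from -1 (shut) to 1 (fully open), set as the call begins (left out, the last holds). The fingers move at their own pace and stop on an object; "newtons" is the grip in N (left out, the last holds). Time passes only in rows, so rows that do not move let the fingers close. It gives the time, the measured TCP pose, the force and the opening at its end, in the units of the state.
- arm.sense(): the state, without advancing time (a new reading comes with each control period).
- arm.snapshot(name): name is "scene" or "top" or "wrist"; returns (picture, depth): 400x640x3 uint8, red, green, blue; 400x640 float32, m along the optical axis (not along the pixel's ray), 0 where there is no reading.
- arm.camera_model(name): a dict with "camera_matrix" (3x3 intrinsics, pixels), "pose" (4x4, takes a point from camera to world coordinates). Camera axes: x right, y down, z forward; pixel columns grow to the right and rows downward; lengths in m; the calibration is good to about 2 mm. A picture is of the moment at which its call begins: read the wrist's pose just before it. camera_model takes no time and is no camera call; for the wrist camera it gives the pose at the moment of the call.
- arm.close_job(): hands the job in, once; it reports no verdict.
The state is a dict: "t": time; "joints": joint angles; "joint_vel": joint speeds; "joint_efforts": joint torques, N m; "ee_pos": TCP position; "orientation": TCP orientation; "force": force on the tool from outside, world axes, zero at the start; "moment": the same for the moment, N m; "gripper_width": opening from 0.0 (shut) to 1.0 (fully open).
Only numpy, scipy, OpenCV 4.12 (cv2) and the standard library are available. Lean on these libraries where they do the work, as an engineer would, in place of code of your own. Each camera call takes 0.05 s, during which the arm holds its last target.

## Working session

There is one attempt and no reset: what is moved stays moved. The work goes in short steps, Python scripts to look and compute and a tool call to move; the robot and the scene stay as the last step left them, time stands still between calls to the robot, and variables do not carry over. Pictures are saved under pics/ and viewed, and the job is handed in when it is done.

Besides the shell and the picture viewer there is one more tool, called after "Emit:" as name([rows], argument=value, ...), one row to a line, values as JSON. jog_arm: Moves the arm, as the interface text tells. Its arguments: {"type":"object","properties":{"series":{"type":"array"},"gripper":{"type":"number"},"newtons":{"type":"number"}},"required":["series"]}

```bash
ls; mkdir -p pics
python3 - <<'E'
from station import arm
import cv2,numpy as np
np.set_printoptions(precision=4,suppress=True)
s=arm.sense();print(s, arm.tcp_to_grasp)
for n in ("scene","top"):
    p,d=arm.snapshot(n); cv2.imwrite(f"pics/{n}0.png",p[:,:,::-1]); np.save(f"pics/{n}0d.npy",d)
    m=arm.camera_model(n);print(n,m["camera_matrix"],m["pose"])
E
```

```text
pics
{'t': 0.0, 'joints': array([-79.8758,  20.598 ,  86.599 ,   0.0001,  72.9087,  -6.5939]), 'joint_vel': array([-0.0714, -0.0249, -0.0379,  0.0529,  0.057 ,  0.0198]), 'joint_efforts': array([  0.0019, -52.7614, -27.8626,  -0.0003,   0.0131,  -0.    ]), 'ee_pos': array([ 0.1725, -0.574 ,  0.2305]), 'orientation': array([[ 0.9577,  0.2877, -0.0003],
       [ 0.2877, -0.9577,  0.0018],
       [ 0.0002, -0.0018, -1.    ]]), 'force': array([0.3167, 0.6357, 1.1606]), 'moment': array([-0.037 ,  0.0251, -0.0216]), 'gripper_width': 1.0002102938427484} 0.0187
scene [[520.2196   0.     319.6251]
 [  0.     520.2196 192.143 ]
 [  0.       0.       1.    ]] [[-0.5242 -0.3627  0.7705 -0.3325]
 [-0.8516  0.228  -0.4721  0.6231]
 [-0.0045 -0.9036 -0.4284  0.5982]
 [ 0.      0.      0.      1.    ]]
top [[363.5778   0.     320.2827]
 [  0.     363.5778 195.7567]
 [  0.       0.       1.    ]] [[-0.0059 -0.9857  0.1684  0.4509]
 [-1.      0.005  -0.0054  0.0404]
 [ 0.0045 -0.1685 -0.9857  0.9227]
 [ 0.      0.      0.      1.    ]]
```

View pics/scene0.png

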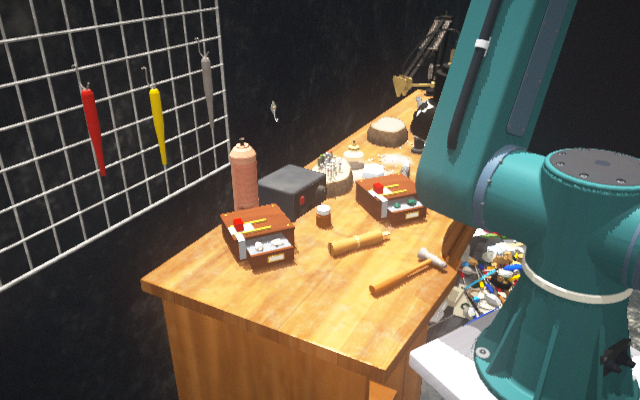

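View pics/top0.png

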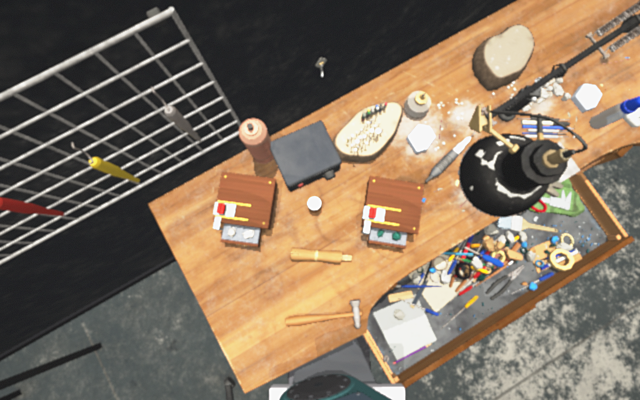

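The green stones are in the right-hand box, around top-image pixel (392,210). The white box is at (245,208), with the jar at (315,204) and the ring clamp at (322,256) between them. A lamp stands to the right at about (500,175). Next I'll measure the green box.

```bash
cat > h.py <<'E'
import cv2,numpy as np
from station import arm
np.set_printoptions(precision=4,suppress=True)
def ray(n,uv,z,m=None):
    m=m or arm.camera_model(n);K=m["camera_matrix"];P=m["pose"]
    uv=np.atleast_2d(uv).astype(float)
    d=np.c_[uv,np.ones(len(uv))]@np.linalg.inv(K).T@P[:3,:3].T
    o=P[:3,3]; return o+d*((z-o[2])/d[:,2])[:,None]
def cloud(n,d):
    m=arm.camera_model(n);K=m["camera_matrix"];P=m["pose"]
    v,u=np.mgrid[:400,:640]
    X=np.stack([(u-K[0,2])/K[0,0]*d,(v-K[1,2])/K[1,1]*d,d],-1)
    return X@P[:3,:3].T+P[:3,3]
E
python3 - <<'E'
from h import *
for n,b in(("top",(340,160,140,100)),("scene",(340,160,100,80))):
    p=cv2.imread(f"pics/{n}0.png");x,y,w,h=b
    cv2.imwrite(f"pics/{n}0z.png",cv2.resize(p[y:y+h,x:x+w],None,fx=5.5,fy=5.5,interpolation=cv2.INTER_CUBIC))
d=np.load("pics/top0d.npy");C=cloud("top",d)
p=cv2.imread("pics/top0.png")
for r in range(170,256,4): print(r,[int(round(C[r,c,2]*1000)) for c in range(352,440,4)])
hsv=cv2.cvtColor(p,cv2.COLOR_BGR2HSV)
m=((hsv[...,0]<6)|(hsv[...,0]>174))&(hsv[...,1]>180)&(hsv[...,2]>120)
v,u=np.nonzero(m); k=(u>350)&(u<430)&(v>170)&(v<250); print(u[k].min(),u[k].max(),v[k].min(),v[k].max(),k.sum(),np.median(C[v[k],u[k]],0))
E
```

```text
170 [-1, 1, -1, 0, -1, -3, 0, 1, 0, 4, -2, 1, -2, 1, -2, 0, -1, 0, 2, 1, 20, 23]
174 [0, 0, 1, 0, 0, 3, -4, 2, 1, 0, -1, 2, 1, 1, 2, 3, 1, 0, 3, 1, 20, 21]
178 [1, -3, 1, 1, 1, 59, 59, 56, 59, 59, 0, 2, -1, 4, -2, -2, 0, -1, 1, 17, -1, 3]
182 [5, -2, 0, 1, 29, 57, 60, 59, 58, 58, 58, 56, 60, 57, 58, 61, -2, -2, 0, -2, 1, -2]
186 [-1, -2, -1, 0, 59, 58, 60, 59, 59, 57, 58, 57, 57, 58, 56, 58, 56, 59, 1, -2, -2, -3]
190 [3, 2, 2, 2, 55, 57, 59, 60, 56, 59, 57, 59, 59, 61, 59, 56, 57, 59, -2, 1, -2, 6]
194 [-3, 1, 0, -2, 58, 57, 58, 61, 58, 57, 56, 63, 60, 56, 59, 61, 58, 58, 0, -2, 1, -1]
198 [2, 2, 2, -3, 923, 57, 58, 60, 58, 58, 58, 60, 60, 56, 61, 55, 59, 60, 2, -2, -1, -2]
202 [0, 2, -2, 0, 58, 59, 60, 59, 59, 61, 63, 60, 61, 58, 59, 60, 56, 56, -1, -1, 1, -1]
206 [1, 2, 0, 12, 63, 63, 63, 62, 56, 59, 59, 59, 57, 59, 59, 59, 58, 59, 1, 1, 0, 2]
210 [-2, 2, -3, 62, 64, 83, 82, 62, 61, 57, 57, 64, 66, 58, 58, 59, 57, 59, -2, -1, 0, -2]
214 [1, 3, -2, 65, 65, 80, 62, 63, 64, 60, 60, 61, 55, 60, 62, 58, 60, 58, -1, -1, 5, -5]
218 [-1, 3, 0, 58, 63, 65, 61, 64, 60, 59, 59, 57, 59, 58, 58, 57, 61, -1, 1, 923, 1, 0]
222 [0, -1, 0, 57, 63, 59, 55, 61, 66, 63, 60, 58, 59, 60, 59, 60, 59, 1, -2, 0, 1, 4]
226 [0, 3, 3, 62, 61, 57, 56, 60, 55, 60, 58, 58, 58, 57, 58, 58, 59, -2, 2, -1, 1, -1]
230 [1, -1, 5, 61, 61, 38, 37, 43, 37, 36, 35, 59, 59, 58, 60, 59, 61, 0, -1, -1, -1, 0]
234 [1, 1, -1, 2, 0, 37, 38, 43, 35, 35, 41, 47, 42, 39, 1, 9, 2, 2, 2, -2, 1, -1]
238 [2, 1, 2, -2, 12, 36, 37, 36, 37, 35, 38, 46, 45, 37, 1, 2, 1, -2, -1, 1, 2, -1]
242 [-2, 1, -1, 0, 36, 40, 40, 41, 36, 38, 36, 36, 36, 37, 0, 1, -1, 1, 3, 3, 1, -1]
246 [0, -2, 2, 3, 0, 3, 923, -1, 1, 27, 36, 41, 35, 38, 0, 3, 1, 3, 0, -2, -2, -1]
250 [-1, 0, 2, -1, 0, 0, 0, 1, 2, -2, 1, 0, 0, 1, 2, 1, 1, 0, 1, 0, 0, -2]
254 [1, -2, 1, 3, 2, 0, -3, 2, 3, 4, 1, 2, 0, -1, 0, -1, -1, 1, 0, 2, -1, 923]
370 374 209 216 28 [ 0.5532 -0.0843  0.0828]
```

View pics/top0z.png

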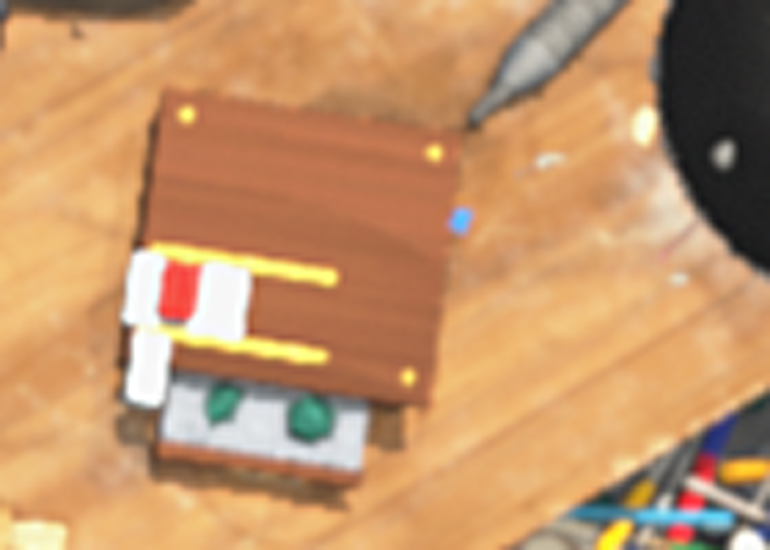

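View pics/scene0z.png

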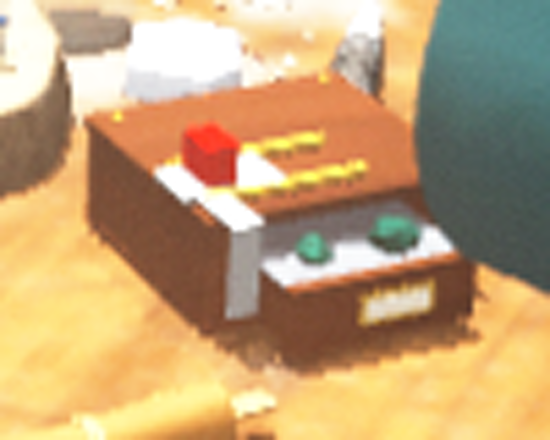

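Run:
```python
from h import *
f=lambda c:np.array(c,float)/5.5+[340-.4,160-.4]
L=ray("top",f([(165,92),(460,132),(430,405)]),.058);print("lid bl,br,fr",L)
c=(L[0]+L[2])/2; yaw1=np.arctan2(*(L[0]-L[1])[:2]*[-1,1]) if 0 else None
y=(L[0]-L[1])[:2];print("w",np.linalg.norm(y),"yaw",np.degrees(np.arctan2(-y[0],y[1])))
x=(L[1]-L[2])[:2];print("l",np.linalg.norm(x),"yaw",np.degrees(np.arctan2(x[1],x[0])),"c",c)
d=np.load("pics/top0d.npy");C=cloud("top",d);p=cv2.imread("pics/top0.png").astype(int)
s=C[170:240,360:430].reshape(-1,3)
s=s[(s[:,2]>.052)&(s[:,2]<.070)]
print(cv2.minAreaRect((s[:,:2]*1000).astype(np.float32)))
F=ray("top",f([(157,455),(362,485)]),.038);print("front top edge",F)
T=ray("top",f([(162,262),(195,265),(192,322),(158,318)]),.082);print("tab",T,T.mean(0))
yaw=np.radians((np.degrees(np.arctan2(-y[0],y[1]))+np.degrees(np.arctan2(x[1],x[0])))/2)
R=np.array([[np.cos(yaw),-np.sin(yaw)],[np.sin(yaw),np.cos(yaw)]])
print(np.degrees(yaw)); 
for n,q in(("F",F),("T",T)): print(n,(q[:,:2]-c[:2])@R)
# red tab pts from depth
# surroundings height map near box
g={}
for X,Y,Z in C.reshape(-1,3):
    if .3<X<.75 and -.35<Y<.15 and Z<.6: k=(int(X/.025),int(np.floor(Y/.025)));g[k]=max(g.get(k,-1),Z)
for i in range(29,11,-1): print(i*25,[int(g.get((i,j),-.001)*1000) for j in range(5,-14,-1)])
```

```text
lid bl,br,fr [[ 0.646  -0.0848  0.058 ]
 [ 0.6273 -0.2146  0.058 ]
 [ 0.5072 -0.1952  0.058 ]]
w 0.1312229179035564 yaw -8.20390105087583
l 0.1216834225912963 yaw -9.18042571570461 c [ 0.5766 -0.14    0.058 ]
((570.4764404296875, -138.08694458007812), (137.55282592773438, 140.01443481445312), 80.98478698730469)
front top edge [[ 0.4873 -0.0794  0.038 ]
 [ 0.4737 -0.169   0.038 ]]
tab [[ 0.5668 -0.0779  0.082 ]
 [ 0.5654 -0.0919  0.082 ]
 [ 0.5411 -0.0898  0.082 ]
 [ 0.5429 -0.0755  0.082 ]] [ 0.554  -0.0838  0.082 ]
-8.692163383290222
F [[-0.0975  0.0464]
 [-0.0974 -0.0443]]
T [[-0.0191  0.0599]
 [-0.0184  0.0459]
 [-0.0427  0.0442]
 [-0.0431  0.0586]]
725 [88, 89, 88, 87, 87, 87, 44, 79, 78, 77, 78, 43, 3, 16, 23, 22, 289, 294, 303]
700 [88, 88, 88, 88, 88, 89, 84, 80, 78, 45, 43, 27, 2, 5, 19, 16, 329, 295, 296]
675 [88, 87, 88, 88, 88, 87, 87, 21, 30, 30, 3, 4, 4, 3, 3, 3, 350, 378, 271]
650 [86, 88, 88, 88, 88, 87, 85, 4, 3, 3, 4, 5, 5, 3, 4, 20, 169, 389, 406]
625 [86, 88, 87, 87, 86, 68, 59, 5, 3, 62, 62, 62, 60, 61, 59, 18, 179, 220, 409]
600 [59, 85, 80, 5, 3, 4, 3, 3, 4, 62,
[... 270 characters left out ...]
 5, 4, 4, 4, 3, 3, 4, 64, 64, 62, 61, 61, 62, 4, 5, 4, 4, 5]
475 [3, 25, 25, 4, 4, 3, 3, 4, 3, 43, 41, 47, 46, 3, 5, 4, 4, 5, 3]
450 [3, 32, 33, 31, 31, 33, 33, 21, 3, 4, 5, 5, 40, 4, 5, 5, 4, 3, -1]
425 [3, 21, 25, 23, 25, 32, 29, 18, 3, 3, 5, 3, 3, 4, 4, 3, -136, -265, -254]
400 [3, 4, 3, 3, 5, 4, 2, 3, 4, 3, 5, 5, 4, 2, -132, -132, -255, -255, -244]
375 [3, 4, 3, 4, 4, 3, 4, 3, 3, 3, 4, 3, 2, -137, -138, -267, -246, -247, -257]
350 [2, 2, 2, 3, 2, 3, 3, 23, 24, 3, 2, 0, -53, -270, -262, -259, -248, -253, -254]
325 [4, 4, 3, 3, 4, 3, 4, 29, 29, 4, -1, -1, -269, -259, -259, -260, -262, -264, -264]
300 [3, 26, 28, 27, 25, 22, 23, 24, 24, 2, -1, -267, -267, -261, -261, -260, -262, -263, -264]
```

Measured box centre is (0.577, -0.140), yaw -8.7°, with the drawer about 30 mm out and the bolt unlocked. First I'll shut the fingers and turn the tool to the box axes.

Emit:
jog_arm([
  {"az": 0.11},
  {"az": 0.11},
  {"az": 0.11},
  {"az": 0.113},
  {},
  {},
  {},
  {},
], gripper=-1, newtons=20)

```text
invalid input at $.series[0]: expected keys dx, dy, dz, ax, ay, az
```

```bash
cat >> h.py <<'E'
c0=np.array([.5766,-.1400]);yw=np.radians(-8.7)
RB=np.array([[np.cos(yw),-np.sin(yw)],[np.sin(yw),np.cos(yw)]])
def w(bx,by): return c0+RB@[bx,by]
def inbox(p): return RB.T@(np.array(p)[:2]-c0)
def rel(bx,by,z):
    s=arm.sense();t=np.r_[w(bx,by),z];print("t",round(s["t"],2),"d_tool mm",(s["orientation"].T@(t-s["ee_pos"]))*1000,"box",inbox(s["ee_pos"]),"z",s["ee_pos"][2],"F",s["force"],"yaw",np.degrees(np.arctan2(s["orientation"][1,0],s["orientation"][0,0])),"g",s["gripper_width"])
E
python3 -c "
from h import *
rel(-.135,-.012,.2)"
```

```text
t 0.1 d_tool mm [ 384.7789 -346.4686   31.2045] box [-0.3338 -0.4901] z 0.23054257442154666 F [ 0.273  -1.102   0.2201] yaw 16.720593288080458 g 1.0000649041675223
```

Emit:
jog_arm([
  {"dx": 0,"dy": 0,"dz": 0,"ax": 0,"ay": 0,"az": 0.11},
  {"dx": 0,"dy": 0,"dz": 0,"ax": 0,"ay": 0,"az": 0.11},
  {"dx": 0,"dy": 0,"dz": 0,"ax": 0,"ay": 0,"az": 0.11},
  {"dx": 0,"dy": 0,"dz": 0,"ax": 0,"ay": 0,"az": 0.113},
  {"dx": 0,"dy": 0,"dz": 0,"ax": 0,"ay": 0,"az": 0},
  {"dx": 0,"dy": 0,"dz": 0,"ax": 0,"ay": 0,"az": 0},
  {"dx": 0,"dy": 0,"dz": 0,"ax": 0,"ay": 0,"az": 0},
], gripper=-1, newtons=20)

```text
t: 0.68
ee_pos: [0.1726, -0.5744, 0.231]
orientation: [[0.989, -0.147, -0.0], [-0.147, -0.989, 0.001], [-0.0, -0.001, -1.0]]
force: [-0.7, -0.0, 0.2]
gripper_width: 0.009
```

```bash
python3 -c "
from h import *
rel(-.135,-.012,.2)"
```

```text
t 0.68 d_tool mm [ 200.5441 -477.7618   31.2537] box [-0.3337 -0.4906] z 0.23103263726594406 F [-0.7238 -0.0031  0.1611] yaw -8.476365931198215 g 0.009247861306794941
```

Emit:
jog_arm([
  {"dx": 12.5,"dy": -30,"dz": 0,"ax": 0,"ay": 0,"az": 0},
  {"dx": 12.5,"dy": -30,"dz": 0,"ax": 0,"ay": 0,"az": 0},
  {"dx": 12.5,"dy": -30,"dz": 0,"ax": 0,"ay": 0,"az": 0},
  {"dx": 12.5,"dy": -30,"dz": 0,"ax": 0,"ay": 0,"az": 0},
  {"dx": 12.5,"dy": -30,"dz": 0,"ax": 0,"ay": 0,"az": 0},
  {"dx": 12.5,"dy": -30,"dz": 0,"ax": 0,"ay": 0,"az": 0},
  {"dx": 12.5,"dy": -30,"dz": 0,"ax": 0,"ay": 0,"az": 0},
  {"dx": 12.5,"dy": -30,"dz": 0,"ax": 0,"ay": 0,"az": 0},
  {"dx": 12.5,"dy": -30,"dz": 0,"ax": 0,"ay": 0,"az": 0},
  {"dx": 12.5,"dy": -30,"dz": 0,"ax": 0,"ay": 0,"az": 0},
])

```text
t: 1.52
ee_pos: [0.3419, -0.2955, 0.2315]
orientation: [[0.989, -0.148, 0.0], [-0.148, -0.989, -0.0], [0.0, 0.0, -1.0]]
force: [0.8, -1.2, -0.3]
gripper_width: -0.001
```

Emit:
jog_arm([
  {"dx": 12.5,"dy": -30,"dz": 5,"ax": 0,"ay": 0,"az": 0},
  {"dx": 12.5,"dy": -30,"dz": 5,"ax": 0,"ay": 0,"az": 0},
  {"dx": 12.5,"dy": -30,"dz": 5,"ax": 0,"ay": 0,"az": 0},
  {"dx": 12.5,"dy": -30,"dz": 5,"ax": 0,"ay": 0,"az": 0},
  {"dx": 12.5,"dy": -30,"dz": 5,"ax": 0,"ay": 0,"az": 0},
  {"dx": 10,"dy": -20,"dz": 5,"ax": 0,"ay": 0,"az": 0},
  {"dx": 0,"dy": 0,"dz": 0,"ax": 0,"ay": 0,"az": 0},
  {"dx": 0,"dy": 0,"dz": 0,"ax": 0,"ay": 0,"az": 0},
])

```text
t: 2.18
ee_pos: [0.4389, -0.1388, 0.2011]
orientation: [[0.989, -0.146, -0.001], [-0.146, -0.989, 0.0], [-0.001, -0.0, -1.0]]
force: [0.3, -0.4, 0.2]
gripper_width: -0.001
```

Run:
```python
from h import *
rel(-.135,-.012,.018)
m=arm.camera_model("wrist")
p,d=arm.snapshot("wrist"); cv2.imwrite("pics/wrist1.png",p[:,:,::-1]); np.save("pics/wrist1d.npy",d); np.savez("pics/w1m.npz",**m)
```

```text
t 2.18 d_tool mm [  1.4998  -7.6341 183.1081] box [-0.1363 -0.0197] z 0.20110843817293345 F [ 0.2969 -0.3611  0.2227] yaw -8.388796141540269 g -0.0007061927798904152
```

View pics/wrist1.png

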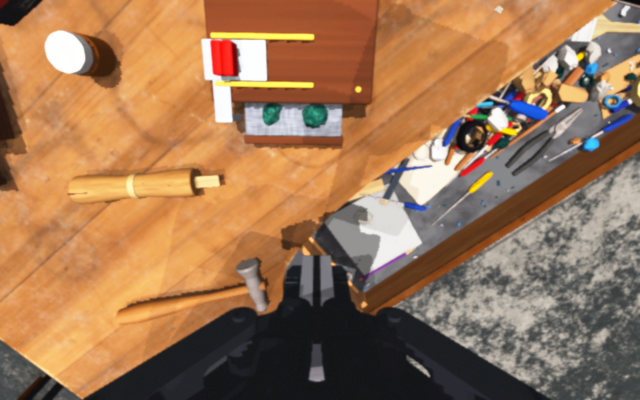

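The wrist view shows the panel's front top edge at about (245–342, 137), the tab at (212–236, 38–78) and the shut fingertips at (317,260). The clamp end at (219,181) is clear of the approach. I'll refine the measurement from this view.

Run:
```python
from h import *
m=dict(np.load("pics/w1m.npz"))
for n,uv,z in(("front top edge",[(245,137),(342,137)],.038),("lid front corners",[(372,103),(374,50)],.058),("tab top",[(213,40),(223,38),(235,75),(224,77)],.082),("bolt finger",[(216,121),(232,121)],.062)):
    q=ray("wrist",uv,z,m); print(n,q[:,:2],np.array([inbox(a) for a in q]))
p=cv2.imread("pics/wrist1.png");cv2.imwrite("pics/wrist1z.png",cv2.resize(p[0:160,190:390],None,fx=4,fy=3.75*4/4,interpolation=cv2.INTER_CUBIC)[:600])
```

```text
front top edge [[ 0.493  -0.081 ]
 [ 0.4798 -0.1703]] [[-0.0916  0.0457]
 [-0.0911 -0.0446]]
lid front corners [[ 0.5069 -0.1975]
 [ 0.5471 -0.2028]] [[-0.0602 -0.0674]
 [-0.0197 -0.0665]]
tab top [[ 0.5687 -0.0832]
 [ 0.5689 -0.0907]
 [ 0.5432 -0.0937]
 [ 0.5431 -0.0852]] [[-0.0164  0.0549]
 [-0.015   0.0475]
 [-0.04    0.0407]
 [-0.0414  0.0491]]
bolt finger [[ 0.5119 -0.0652]
 [ 0.5099 -0.0786]] [[-0.0753  0.0641]
 [-0.0752  0.0506]]
```

View pics/wrist1z.png

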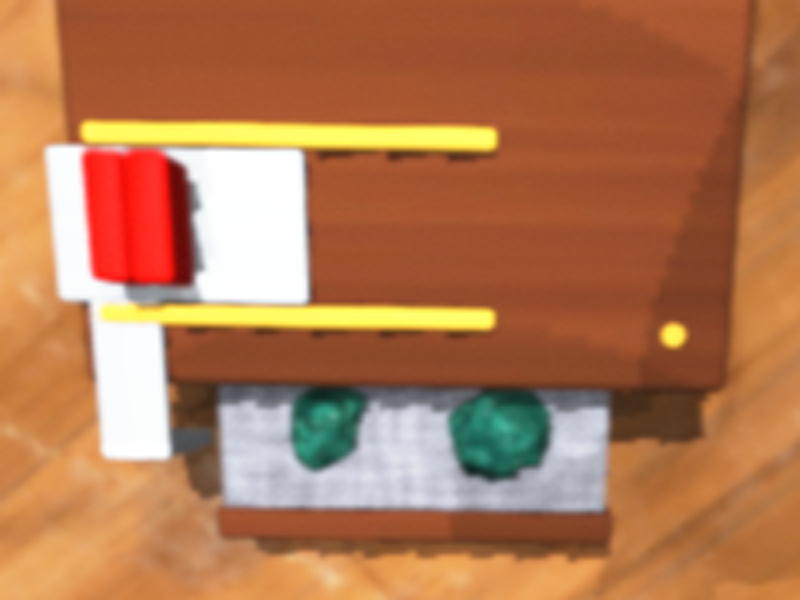

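The panel face reads about 98 mm in front of the box centre in both views. I'll descend in front of it.

Emit:
jog_arm([
  {"dx": 0,"dy": -2,"dz": 30,"ax": 0,"ay": 0,"az": 0},
  {"dx": 0,"dy": -2,"dz": 35,"ax": 0,"ay": 0,"az": 0},
  {"dx": 0,"dy": -2,"dz": 35,"ax": 0,"ay": 0,"az": 0},
  {"dx": 0,"dy": -2,"dz": 35,"ax": 0,"ay": 0,"az": 0},
  {"dx": 0,"dy": 0,"dz": 30,"ax": 0,"ay": 0,"az": 0},
  {"dx": 0,"dy": 0,"dz": 17,"ax": 0,"ay": 0,"az": 0},
  {"dx": 0,"dy": 0,"dz": 0,"ax": 0,"ay": 0,"az": 0},
  {"dx": 0,"dy": 0,"dz": 0,"ax": 0,"ay": 0,"az": 0},
])

```text
t: 2.9
ee_pos: [0.4391, -0.1326, 0.019]
orientation: [[0.988, -0.151, -0.002], [-0.151, -0.988, 0.001], [-0.002, -0.0, -1.0]]
force: [-0.4, 0.2, 0.1]
gripper_width: -0.003
```

Run:
```python
from h import *
rel(-.079,-.012,.018)
p,d=arm.snapshot("wrist"); cv2.imwrite("pics/wrist2.png",p[:,:,::-1])
```

```text
t 2.9 d_tool mm [58.0895 -1.4862  0.9125] box [-0.1371 -0.0135] z 0.019023152328056795 F [-0.3916  0.2341  0.1456] yaw -8.711419449290025 g -0.0025194772912386144
```

View pics/wrist2.png

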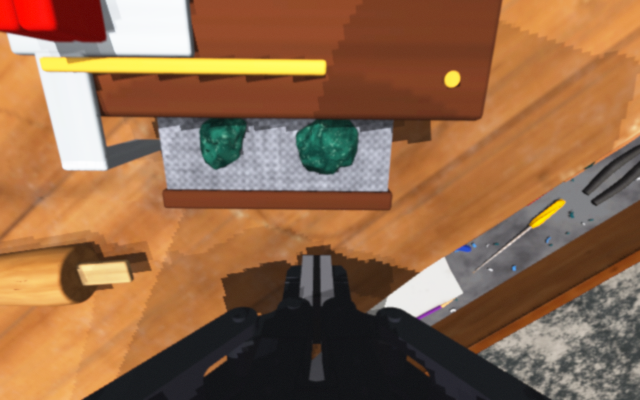

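The fingertips at (316,258) are centred in front of the panel (row 208) and clear of the clamp tip at (130,272). Pushing now.

Emit:
jog_arm([
  {"dx": 8,"dy": 0,"dz": 0,"ax": 0,"ay": 0,"az": 0},
  {"dx": 8,"dy": 0,"dz": 0,"ax": 0,"ay": 0,"az": 0},
  {"dx": 6,"dy": 0,"dz": 0,"ax": 0,"ay": 0,"az": 0},
  {"dx": 5,"dy": 0,"dz": 0,"ax": 0,"ay": 0,"az": 0},
  {"dx": 5,"dy": 0,"dz": 0,"ax": 0,"ay": 0,"az": 0},
  {"dx": 5,"dy": 0,"dz": 0,"ax": 0,"ay": 0,"az": 0},
  {"dx": 5,"dy": 0,"dz": 0,"ax": 0,"ay": 0,"az": 0},
  {"dx": 5,"dy": 0,"dz": 0,"ax": 0,"ay": 0,"az": 0},
  {"dx": 5,"dy": 0,"dz": 0,"ax": 0,"ay": 0,"az": 0},
  {"dx": 0,"dy": 0,"dz": 0,"ax": 0,"ay": 0,"az": 0},
])

```text
t: 3.78
ee_pos: [0.4928, -0.1399, 0.0193]
orientation: [[0.989, -0.151, 0.002], [-0.151, -0.989, -0.0], [0.002, 0.0, -1.0]]
force: [-0.6, 0.5, -0.6]
gripper_width: 0.001
```

Run:
```python
from h import *
rel(-.079,-.012,.018)
```

```text
t 3.78 d_tool mm [ 3.8647 -0.6228  1.3368] box [-0.0829 -0.0126] z 0.019330956983622534 F [-0.5557  0.5314 -0.5763] yaw -8.659200307385357 g 0.0012988065646384623
```

Emit:
jog_arm([
  {"dx": 1.5,"dy": 0,"dz": 0,"ax": 0,"ay": 0,"az": 0},
  {"dx": 1.5,"dy": 0,"dz": 0,"ax": 0,"ay": 0,"az": 0},
  {"dx": 0,"dy": 0,"dz": 0,"ax": 0,"ay": 0,"az": 0},
])

```text
t: 4.03
ee_pos: [0.4943, -0.1401, 0.0192]
orientation: [[0.989, -0.151, -0.0], [-0.151, -0.989, 0.0], [-0.0, -0.0, -1.0]]
force: [-0.9, 0.1, 0.1]
gripper_width: 0.001
```

Emit:
jog_arm([
  {"dx": 1.5,"dy": 0,"dz": 0,"ax": 0,"ay": 0,"az": 0},
  {"dx": 1.5,"dy": 0,"dz": 0,"ax": 0,"ay": 0,"az": 0},
  {"dx": 0,"dy": 0,"dz": 0,"ax": 0,"ay": 0,"az": 0},
])

```text
t: 4.28
ee_pos: [0.4973, -0.1405, 0.0192]
orientation: [[0.989, -0.151, -0.0], [-0.151, -0.989, 0.0], [-0.0, -0.0, -1.0]]
force: [-1.1, -0.1, -0.5]
gripper_width: -0.002
```

Run:
```python
from h import *
rel(-.079,-.012,.018)
p,d=arm.snapshot("wrist"); cv2.imwrite("pics/wrist3.png",p[:,:,::-1])
```

```text
t 4.28 d_tool mm [-0.667  -0.517   1.2471] box [-0.0783 -0.0125] z 0.019246972677642755 F [-1.1374 -0.0817 -0.5266] yaw -8.667397692330592 g -0.0020344810487882407
```

View pics/wrist3.png

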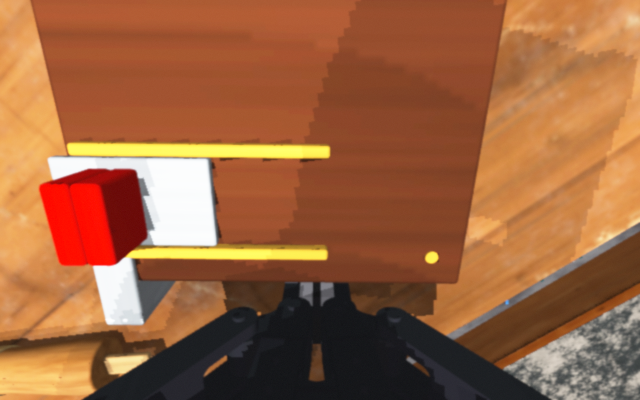

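The panel is now hidden under the lid edge (row 280) and the force is still only friction-sized. I'll creep on until the stop.

Emit:
jog_arm([
  {"dx": 1,"dy": 0,"dz": 0,"ax": 0,"ay": 0,"az": 0},
  {"dx": 1,"dy": 0,"dz": 0,"ax": 0,"ay": 0,"az": 0},
  {"dx": 0,"dy": 0,"dz": 0,"ax": 0,"ay": 0,"az": 0},
])

```text
t: 4.58
ee_pos: [0.4975, -0.1405, 0.0191]
orientation: [[0.989, -0.15, -0.003], [-0.15, -0.989, 0.001], [-0.003, -0.0, -1.0]]
force: [-5.6, -0.7, 3.2]
gripper_width: -0.005
```

Emit:
jog_arm([
  {"dx": 1,"dy": 0,"dz": 0,"ax": 0,"ay": 0,"az": 0},
  {"dx": 1,"dy": 0,"dz": 0,"ax": 0,"ay": 0,"az": 0},
  {"dx": 0,"dy": 0,"dz": 0,"ax": 0,"ay": 0,"az": 0},
])

```text
t: 4.83
ee_pos: [0.4976, -0.1403, 0.0189]
orientation: [[0.989, -0.15, -0.006], [-0.15, -0.989, 0.002], [-0.007, -0.001, -1.0]]
force: [-9.6, -1.8, 5.4]
gripper_width: -0.0
```

Force rose to about 10 N with the TCP stalled right at the expected home position. I'll press slightly more, then back off.

Emit:
jog_arm([
  {"dx": 2,"dy": 0,"dz": 0,"ax": 0,"ay": 0,"az": 0},
  {"dx": 0,"dy": 0,"dz": 0,"ax": 0,"ay": 0,"az": 0},
  {"dx": 0,"dy": 0,"dz": 0,"ax": 0,"ay": 0,"az": 0},
])

```text
t: 5.08
ee_pos: [0.4976, -0.1401, 0.0187]
orientation: [[0.989, -0.15, -0.01], [-0.15, -0.989, 0.003], [-0.01, -0.001, -1.0]]
force: [-12.6, -0.9, 8.3]
gripper_width: -0.002
```

Emit:
jog_arm([
  {"dx": -5,"dy": 0,"dz": 0,"ax": 0,"ay": 0,"az": 0},
  {"dx": -10,"dy": 0,"dz": 0,"ax": 0,"ay": 0,"az": 0},
  {"dx": -20,"dy": 0,"dz": 0,"ax": 0,"ay": 0,"az": 0},
  {"dx": -25,"dy": 0,"dz": 0,"ax": 0,"ay": 0,"az": 0},
  {"dx": 0,"dy": 0,"dz": -30,"ax": 0,"ay": 0,"az": 0},
  {"dx": 0,"dy": 0,"dz": -35,"ax": 0,"ay": 0,"az": 0},
  {"dx": 0,"dy": 0,"dz": -35,"ax": 0,"ay": 0,"az": 0},
  {"dx": 0,"dy": 0,"dz": -30,"ax": 0,"ay": 0,"az": 0},
  {"dx": 0,"dy": 0,"dz": 0,"ax": 0,"ay": 0,"az": 0},
  {"dx": 0,"dy": 0,"dz": 0,"ax": 0,"ay": 0,"az": 0},
])

```text
t: 5.92
ee_pos: [0.4456, -0.1332, 0.1513]
orientation: [[0.989, -0.151, 0.006], [-0.151, -0.989, -0.002], [0.006, 0.001, -1.0]]
force: [-0.7, 0.7, -1.2]
gripper_width: -0.0
```

Run:
```python
from h import *
rel(-.030,.095,.150)
m=arm.camera_model("wrist")
p,d=arm.snapshot("wrist"); cv2.imwrite("pics/wrist4.png",p[:,:,::-1]); np.savez("pics/w4m.npz",**m)
```

```text
t 5.92 d_tool mm [ 100.542  -107.9872    1.7986] box [-0.1305 -0.0131] z 0.15133942408032214 F [-0.7208  0.7036 -1.1574] yaw -8.660729846733469 g -0.00029099774628723376
```

View pics/wrist4.png

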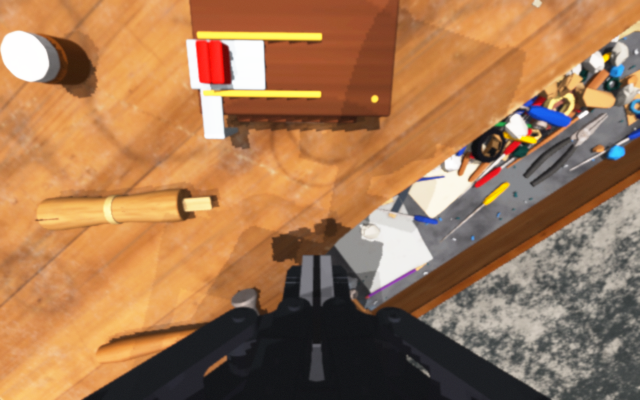

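The drawer is home: only a thin strip of panel shows under the lid's front edge (row 120), and the bolt finger at (213,137) is still beside it. Next the tab: I'll move to its left side, up high first.

Emit:
jog_arm([
  {"dx": 0,"dy": -30,"dz": 0,"ax": 0,"ay": 0,"az": 0},
  {"dx": 0,"dy": -30,"dz": 0,"ax": 0,"ay": 0,"az": 0},
  {"dx": 0,"dy": -30,"dz": 0,"ax": 0,"ay": 0,"az": 0},
  {"dx": 10,"dy": -18,"dz": 0,"ax": 0,"ay": 0,"az": 0},
  {"dx": 30,"dy": 0,"dz": 0,"ax": 0,"ay": 0,"az": 0},
  {"dx": 30,"dy": 0,"dz": 0,"ax": 0,"ay": 0,"az": 0},
  {"dx": 20,"dy": 0,"dz": 0,"ax": 0,"ay": 0,"az": 0},
  {"dx": 10,"dy": 0,"dz": 0,"ax": 0,"ay": 0,"az": 0},
  {"dx": 0,"dy": 0,"dz": 0,"ax": 0,"ay": 0,"az": 0},
  {"dx": 0,"dy": 0,"dz": 0,"ax": 0,"ay": 0,"az": 0},
])

```text
t: 6.8
ee_pos: [0.5572, -0.0405, 0.1478]
orientation: [[0.989, -0.151, -0.004], [-0.151, -0.989, 0.001], [-0.004, -0.0, -1.0]]
force: [-0.4, 0.9, -0.3]
gripper_width: 0.002
```

Run:
```python
from h import *
rel(-.030,.095,.072)
p,d=arm.snapshot("top"); cv2.imwrite("pics/top5.png",cv2.resize(p[140:280,280:460,::-1],None,fx=4,fy=4))
p,d=arm.snapshot("scene"); cv2.imwrite("pics/scene5.png",cv2.resize(p[140:280,300:460,::-1],None,fx=4,fy=4))
```

```text
t 6.8 d_tool mm [ 4.4997  0.4846 75.7486] box [-0.0342  0.0955] z 0.14776498787853581 F [-0.3841  0.8568 -0.3234] yaw -8.669155838904354 g 0.002298635774877736
```

View pics/scene5.png

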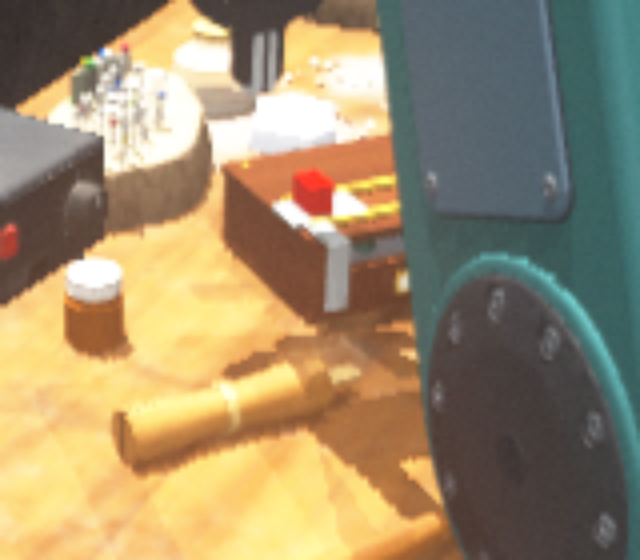

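View pics/top5.png

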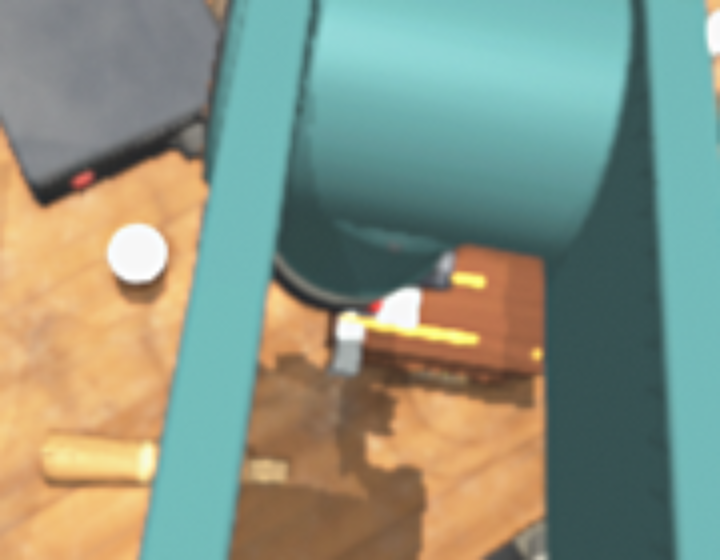

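The panel looks flush behind the bolt finger in the scene view, and the gripper is clear. I'll lower beside the tab.

Emit:
jog_arm([
  {"dx": 2,"dy": 0,"dz": 20,"ax": 0,"ay": 0,"az": 0},
  {"dx": 2,"dy": 0,"dz": 25,"ax": 0,"ay": 0,"az": 0},
  {"dx": 0,"dy": 0,"dz": 20,"ax": 0,"ay": 0,"az": 0},
  {"dx": 0,"dy": 0,"dz": 9,"ax": 0,"ay": 0,"az": 0},
  {"dx": 0,"dy": 0,"dz": 0,"ax": 0,"ay": 0,"az": 0},
  {"dx": 0,"dy": 0,"dz": 0,"ax": 0,"ay": 0,"az": 0},
])

```text
t: 7.4
ee_pos: [0.5619, -0.0412, 0.0754]
orientation: [[0.989, -0.151, -0.001], [-0.151, -0.989, 0.0], [-0.001, -0.0, -1.0]]
force: [0.3, 0.4, -0.3]
gripper_width: 0.001
```

Run:
```python
from h import *
rel(-.030,.0475,.072)
p,d=arm.snapshot("wrist"); cv2.imwrite("pics/wrist6.png",p[:,:,::-1])
```

```text
t 7.4 d_tool mm [-0.5541 47.952   3.391 ] box [-0.0295  0.0955] z 0.0753986969087461 F [ 0.2796  0.3845 -0.2966] yaw -8.671870383740329 g 0.000616410820601943
```

View pics/wrist6.png

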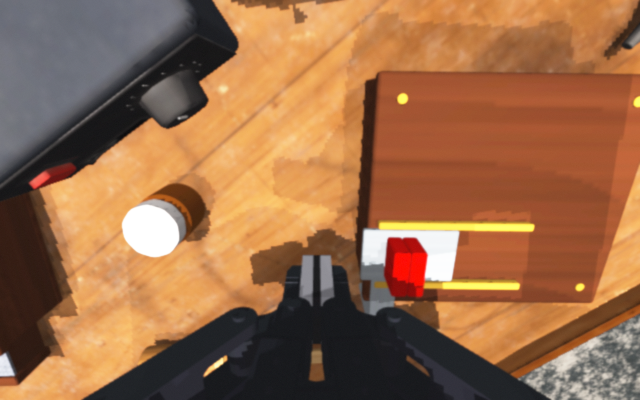

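The fingertips at (316,270) line up with the tab's left face at (388,265). Going 3 mm down, then pushing toward the box's right.

Emit:
jog_arm([
  {"dx": 0,"dy": 0,"dz": 3,"ax": 0,"ay": 0,"az": 0},
  {"dx": 0,"dy": 7,"dz": 0,"ax": 0,"ay": 0,"az": 0},
  {"dx": 0,"dy": 7,"dz": 0,"ax": 0,"ay": 0,"az": 0},
  {"dx": 0,"dy": 5,"dz": 0,"ax": 0,"ay": 0,"az": 0},
  {"dx": 0,"dy": 4,"dz": 0,"ax": 0,"ay": 0,"az": 0},
  {"dx": 0,"dy": 4,"dz": 0,"ax": 0,"ay": 0,"az": 0},
  {"dx": 0,"dy": 4,"dz": 0,"ax": 0,"ay": 0,"az": 0},
  {"dx": 0,"dy": 4,"dz": 0,"ax": 0,"ay": 0,"az": 0},
  {"dx": 0,"dy": 4,"dz": 0,"ax": 0,"ay": 0,"az": 0},
  {"dx": 0,"dy": 0,"dz": 0,"ax": 0,"ay": 0,"az": 0},
])

```text
t: 8.28
ee_pos: [0.557, -0.0806, 0.0724]
orientation: [[0.989, -0.151, 0.0], [-0.151, -0.989, -0.0], [0.0, 0.0, -1.0]]
force: [0.2, 0.3, 0.3]
gripper_width: 0.001
```

Run:
```python
from h import *
rel(-.030,.0475,.072)
p,d=arm.snapshot("wrist"); cv2.imwrite("pics/wrist7.png",p[:,:,::-1])
```

```text
t 8.28 d_tool mm [-1.6387  8.2314  0.3952] box [-0.0284  0.0557] z 0.07239372607151348 F [0.2292 0.3337 0.3366] yaw -8.686567004499253 g 0.0007344527380311993
```

View pics/wrist7.png

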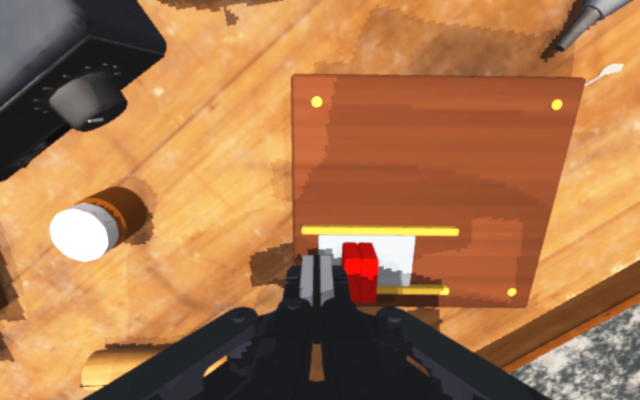

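The fingers at (330,270) are pushing the tab, which has moved partway: the plate's left edge is now inside the box edge at (318,255). I'll keep pushing.

Emit:
jog_arm([
  {"dx": 0,"dy": 2,"dz": 0,"ax": 0,"ay": 0,"az": 0},
  {"dx": 0,"dy": 2,"dz": 0,"ax": 0,"ay": 0,"az": 0},
  {"dx": 0,"dy": 2,"dz": 0,"ax": 0,"ay": 0,"az": 0},
  {"dx": 0,"dy": 0,"dz": 0,"ax": 0,"ay": 0,"az": 0},
])

```text
t: 8.67
ee_pos: [0.5559, -0.086, 0.0722]
orientation: [[0.989, -0.151, -0.0], [-0.151, -0.989, 0.0], [-0.0, -0.0, -1.0]]
force: [-1.0, 0.6, 1.3]
gripper_width: 0.002
```

Emit:
jog_arm([
  {"dx": 0,"dy": 2,"dz": 0,"ax": 0,"ay": 0,"az": 0},
  {"dx": 0,"dy": 1,"dz": 0,"ax": 0,"ay": 0,"az": 0},
  {"dx": 0,"dy": 0,"dz": 0,"ax": 0,"ay": 0,"az": 0},
])

```text
t: 8.92
ee_pos: [0.5555, -0.0889, 0.0722]
orientation: [[0.989, -0.151, -0.0], [-0.151, -0.989, 0.0], [-0.0, -0.0, -1.0]]
force: [-0.4, 0.6, -0.7]
gripper_width: -0.006
```

Emit:
jog_arm([
  {"dx": 0,"dy": 1,"dz": 0,"ax": 0,"ay": 0,"az": 0},
  {"dx": 0,"dy": 1,"dz": 0,"ax": 0,"ay": 0,"az": 0},
  {"dx": 0,"dy": 0,"dz": 0,"ax": 0,"ay": 0,"az": 0},
])

```text
t: 9.17
ee_pos: [0.5554, -0.0893, 0.0722]
orientation: [[0.988, -0.152, 0.0], [-0.152, -0.988, 0.003], [-0.0, -0.003, -1.0]]
force: [1.1, 6.6, 0.5]
gripper_width: -0.003
```

Emit:
jog_arm([
  {"dx": 0,"dy": 1.5,"dz": 0,"ax": 0,"ay": 0,"az": 0},
  {"dx": 0,"dy": 1.5,"dz": 0,"ax": 0,"ay": 0,"az": 0},
  {"dx": 0,"dy": 0,"dz": 0,"ax": 0,"ay": 0,"az": 0},
])

```text
t: 9.42
ee_pos: [0.5552, -0.0899, 0.0722]
orientation: [[0.988, -0.153, 0.001], [-0.153, -0.988, 0.006], [-0.0, -0.006, -1.0]]
force: [3.8, 17.1, 1.2]
gripper_width: 0.002
```

Emit:
jog_arm([
  {"dx": 0,"dy": -5,"dz": 0,"ax": 0,"ay": 0,"az": 0},
  {"dx": 0,"dy": -12,"dz": 0,"ax": 0,"ay": 0,"az": 0},
  {"dx": 0,"dy": -20,"dz": 0,"ax": 0,"ay": 0,"az": 0},
  {"dx": 0,"dy": -10,"dz": -20,"ax": 0,"ay": 0,"az": 0},
  {"dx": 0,"dy": 0,"dz": -30,"ax": 0,"ay": 0,"az": 0},
  {"dx": -20,"dy": 0,"dz": -30,"ax": 0,"ay": 0,"az": 0},
  {"dx": -30,"dy": 10,"dz": -20,"ax": 0,"ay": 0,"az": 0},
  {"dx": -30,"dy": 10,"dz": -10,"ax": 0,"ay": 0,"az": 0},
  {"dx": -20,"dy": 10,"dz": 0,"ax": 0,"ay": 0,"az": 0},
  {"dx": 0,"dy": 0,"dz": 0,"ax": 0,"ay": 0,"az": 0},
])

```text
t: 10.25
ee_pos: [0.454, -0.0618, 0.1827]
orientation: [[0.989, -0.151, -0.003], [-0.151, -0.989, -0.001], [-0.003, 0.001, -1.0]]
force: [-0.6, -0.9, -0.4]
gripper_width: 0.0
```

Run:
```python
from h import *
rel(-.030,.0475,.072)
m=arm.camera_model("wrist");np.savez("pics/w8m.npz",**m)
p,d=arm.snapshot("wrist"); cv2.imwrite("pics/wrist8.png",p[:,:,::-1])
p,d=arm.snapshot("scene"); cv2.imwrite("pics/scene8.png",cv2.resize(p[120:290,200:460,::-1],None,fx=3,fy=3))
```

```text
t 10.25 d_tool mm [103.3301  11.1698 110.4708] box [-0.133   0.0587] z 0.18274637029565377 F [-0.5885 -0.9392 -0.4299] yaw -8.668130121553116 g 3.089219335040516e-05
```

View pics/wrist8.png

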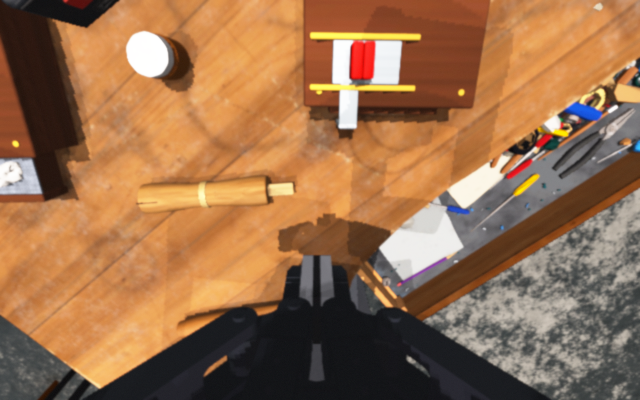

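View pics/scene8.png

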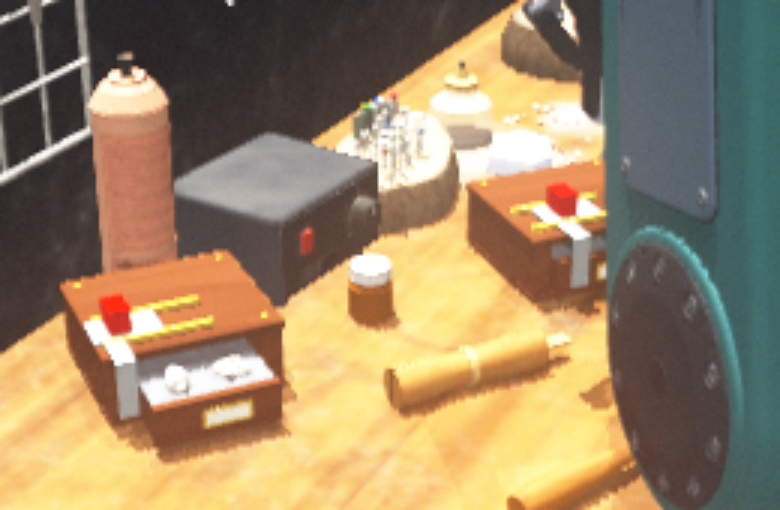

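The bolt finger at (347,128) now stands in front of the closed drawer. The clamp and jar are unmoved and the white drawer is still open. I'll check the bolt travel numerically.

Run:
```python
from h import *
m=dict(np.load("pics/w8m.npz"))
for n,uv,z in(("bolt finger tip L,R",[(339,128),(355,128)],.062),("tab top front L,R",[(351,80),(374,80)],.082),("lid front corners",[(304,106),(472,108)],.058)):
    print(n,np.array([inbox(a) for a in ray("wrist",uv,z,m)]))
p=cv2.imread("pics/wrist8.png");cv2.imwrite("pics/wrist8z.png",cv2.resize(p[0:150,290:490],None,fx=4,fy=4,interpolation=cv2.INTER_CUBIC))
```

```text
bolt finger tip L,R [[-0.0757  0.0393]
 [-0.0757  0.0266]]
tab top front L,R [[-0.0407  0.0331]
 [-0.0407  0.0169]]
lid front corners [[-0.0591  0.0671]
 [-0.0606 -0.0659]]
```

View pics/wrist8z.png

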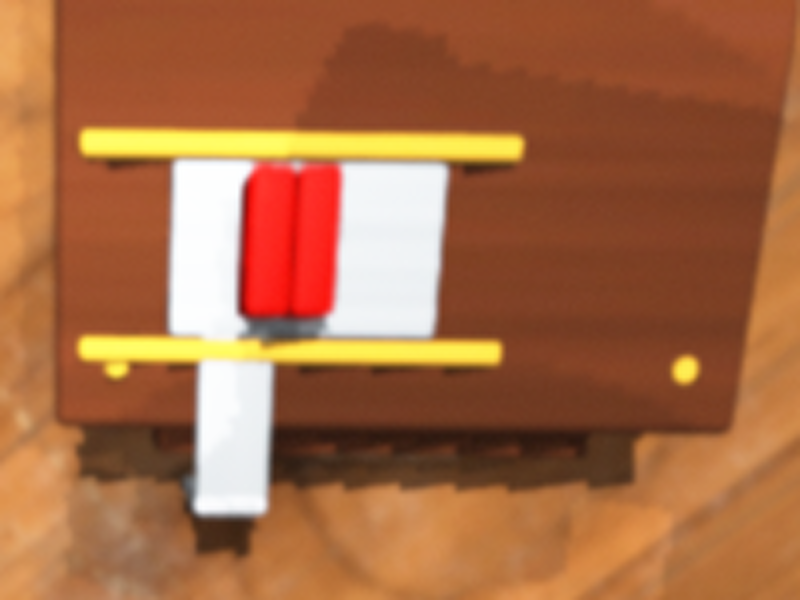

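The tab's left face is at box y +33 mm and the bolt finger spans +27 to +39 mm, so it is fully locked. Nothing is in contact, so I'm handing in.

```bash
python3 -c "
from station import arm
print(arm.close_job())"
```

```text
the job is handed in; nothing more can be done
None
```

The job is done and handed in: the green box's drawer is home and its bolt is fully across in front of it. It took about 10 s of robot time.

- **Drawer:** With the fingers shut, I pushed the panel until the tool stalled at the expected home position, pressing with at most about 15 N. After I backed off, the wrist view showed only a thin strip of panel under the lid edge.
- **Bolt:** Only then did I push the tab from its left side until it hit its stop, with about 17 N. The last wrist view puts the tab's left face at box y +33 mm, the locked value. The bolt finger spans about +27 to +39 mm, in front of the panel.
- **Rest of the bench:** By eye, the last pictures show the white drawer still open and the clamp and jar where they were. I did not measure them or check the wax block separately. The arm ended clear of everything.
- **Limits of the checks:** No check failed. The drawer's home position comes from the stall position and the pictures; I took no separate measurement of its opening after the push.

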